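# Put a fresh cell in the water logger and hold its bayonet cap home

## Robot

A 6-joint arm with a two-finger parallel gripper is mounted at the origin on a cart in front of the work surface, level with it; the furniture and walls round the work are solid. World frame = base frame: x ahead of the robot, y to its left, z up, the work surface at z = 0. Lengths are in m, angles in rad, forces in N, time in s.
With the tool pointing down it reaches from about 0.375 to 0.975 m from the base axis. Payload 3.8 kg.
Tool frame: the origin (TCP) lies midway between the tips of the shut fingers; the grasp point (between the pads) lies 19 mm behind it; z points along the fingers, y is the line along which they close (so a half turn about z gives the same grasp; the last joint's range is limited). The gripper opens to 85 mm and grips with 20 to 120 N. Pads are 22 mm wide; open, the fingers measure 114 mm over their backs; the gripper's body (76 mm by 85 mm) begins 54 mm behind the grasp point. The pads swing forward as they close: fully open they stand 13 mm farther back than shut.
Start: joints at [1.176, 0.264, 1.604, -0, 1.274, -0.037], TCP at [0.236, 0.632, 0.231] pointing down, gripper open.
Joint ranges: [-2.63, 2.63], [-0.94, 2.18], [0.31, 2.57], [-1.31, 4.45], [0, 2.66], [-2.55, 2.55]. Speed limits (rad/s): [2.57, 2.57, 3.14, 3.14, 3.14, 3.14].

## Interface

Orientations are given as a rotation vector (axis times angle).
In Python, from workcell import status, read_camera, workorder, masks_of gives the robot as it stands.
- The arm moves only by the tool drive_tool, never from a script. Its argument "rows" is a list of rows, each a list of 7 numbers: the turn, a rotation vector about the tool's x, y, z in degrees, then the shift along the tool's x, y, z in m, then the opening, from 0 (shut) to 1 (fully open). In form: [[ax, ay, az, tx, ty, tz, claw], ...]. A call has 1 to 8 rows; each row shifts and turns the commanded pose from where the row before left it, along the tool's axes as they then stand; what a row does not reach is not made up. A row lasts 1/12 s, in which the tool goes at most 41.7 mm and 7.16 degrees, less where a joint would pass 70% of its speed; a pose out of reach is approached as far as the arm can. A call is refused whole if a number of a shift passes 0.0417 or a number of a turn 7.16, either way. A call with a gripper value outside its range is refused whole. The fingers move at their own pace and stop on an object; "force" is the grip in N (left out, the last holds). Time passes only in rows, so rows that do not move let the fingers close. It gives the time, the measured TCP pose, the force, the opening and the grip force at its end, in the units of the state.
- status.read_state(): the state, without advancing time (a new reading comes with each control period).
- read_camera(name): name is "side" or "top" or "wrist"; returns a dict with "color" (480x640x3 uint8, red, green, blue), "intrinsics" (3x3 intrinsics, pixels), "world_from_camera" (4x4, takes a point from camera to world coordinates); the wrist camera has in their place "mount" (4x4, takes a point from camera to tool coordinates, whose origin is the TCP and whose axes are the flange's). Camera axes: x right, y up, looking along -z (the intrinsics and any distortion apply to the point x, -y, -z); pixel columns grow to the right and rows downward; lengths in m; the calibration is good to about 2 mm. A picture is of the moment at which its call begins: read the wrist's pose just before it. There is no depth.
- workorder.finish_job(): hands the job in; it is judged then, once.
Trained networks look in a picture, given as the dict that the camera call returned (one of the last four; its "shot" number tells which), for a name from the list of things; names that differ only in an ending like _2 or _b are one class to them, and where a whole thing is asked for, a point or a joint stands for the part that bears it (a point fixed in the world has none). Each returns a list of dicts, best first, with "score" (0 to 1); they miss things now and then, are a little off and sometimes report something else, mostly with a low value. They report only what shows in the picture. A call takes as long as a camera call. They do not tell look-alikes from the thing itself.
- masks_of(picture, name): "mask" (480x640 bool, what is visible of it) and "bbox" ([left, top, right, bottom] in pixels, round what is visible of it).
The state is a dict: "time": time; "q": joint angles; "joint_vel": joint speeds; "joint_torque": joint torques, N m; "tool_pos": TCP position; "tcp_rot": TCP orientation; "wrist_force": force on the tool from outside, world axes, zero at the start; "torque": the same for the moment, N m; "width": opening from 0.0 (shut) to 1.0 (fully open); "grip_force": force on a finger pad.
Only numpy, scipy, OpenCV 4.12 (cv2) and the standard library are available. Lean on these libraries where they do the work, as an engineer would, in place of code of your own. Each camera call takes 0.05 s, during which the arm holds its last target. There are 200 camera calls.

## Task

Put the fresh cell, the one standing on end, down into the open logger just as it stands, then close the logger with its bayonet cap: push the cap in against the spring and turn it clockwise to the stop. Finish with the hand still holding the cap, pressed fully home and turned to the stop (let go, the spring would lift it), so that I can put in the locking screws; leave the other things where they are.

Things in the scene. Friction and masses are not known exactly. Their poses are not given: they have to be found in the camera images.
- logger: The data logger, fixed: a grey tube 48 mm in diameter, clamped upright in a cradle (black block 60 x 66 mm, up to 38 mm high, on an aluminium plate 104 x 100 x 10 mm). A steel collar, 43 mm outside, 34 mm bore, forms its top. Origin: on the tube's axis at bench height, z up; x: along the cap's lugs once turned to the stops
- logger_rim (a point): Centre of the collar's flat rim, 105 mm above the logger's origin. 14 mm below the rim a funnel leads from the collar's bore to the 19 mm bore for the cell, at whose bottom is the spring contact. The cell on the spring stands with its top 4 mm below the rim
- logger_entry (a point): Two L-slots, half a turn apart, are cut through the collar's wall. This is the mouth of one at the rim, 19 mm from the axis, 75 degrees counter-clockwise (seen from above) of the logger's x axis; the other is half a turn on. Each entry is 10 mm wide and goes 14 mm down from the rim
- logger_stop (a point): Where a lug's middle is once the cap is home and turned to the stop: 19 mm from the axis along the logger's x, 10 mm below the rim. From the foot of each entry a channel runs clockwise 75 degrees to such a stop, under a lip 4.5 mm thick; it is 9.5 mm high, so after turning the spring would lift the cap 3.5 mm
- spring_contact (a joint): Travel of the spring contact under the cell, m: 0 when all the way up, grows as it is pressed down. Pressing takes 3 N at first and 600 N/m more: about 8 N at 8 mm, when the cap is home
- cap: The bayonet cap, loose, on the bench, 70 g: aluminium plug 31 mm in diameter, 12 mm long, above it a black flange 48 mm in diameter, 5 mm thick, and a wing. Origin: centre of the plug's underside, z up; x along lugs and wing (same half a turn round). Home, the flange lies on the rim, the origin 93 mm above the logger's; in with x along the entries, ends with x along the logger's
- cap_lug (a point): Middle of one of the plug's two lugs (half a turn apart), 19 mm from the cap's axis along its x, 2 mm above the plug's underside; a lug is 6 mm wide and 4 mm high, 41 mm over both
- cap_wing (a point): Middle of the wing by which to grip and turn the cap: 27 mm above the cap's origin; the wing is 42 mm long (along the cap's x), 12 mm thick (along y) and reaches from the flange, 17 mm above the origin, to 37 mm
- cell: The fresh AA cell, loose, standing on end on the bench, 50 mm high, 15 mm in diameter (17 mm to the touch), 23 g; the used cell lying flat at the back right is not wanted. Its y axis is its length and points up at the start. Origin: on its side, half way up, 7 mm from its axis: use point cell_mid
- cell_mid (a point): Middle of the fresh cell, on its axis: 25 mm above the bench at the start
- eyepiece: Bystander: a loose black microscope eyepiece, 31 mm in diameter, 44 mm high, standing on the bench; may stand in any of the places of cap and cell. Origin: centre of its underside
- objective_can: Bystander: a loose clear canister with a black screw lid, 37 mm in diameter, 57 mm high, behind the logger. Origin: centre of its underside
- vial_4: Bystander: a loose vial with a white cap, 24 mm in diameter, 54 mm high. Origin: centre of its underside
- tape_roll: Bystander: a loose roll of tape lying flat, 96 mm in diameter, 25 mm high. Origin: centre of its underside
- petri_1: Bystander: a loose closed petri dish, 60 mm in diameter, 14 mm high. Origin: centre of its underside
Not all that is in view belongs to the job. What is shaped like the cap but turquoise is not meant. What is shaped like the logger but orange is not meant.

How it is judged:
On the way, in this order (a step that is already met when the one before it is completed fails the run):
1. the fresh cell stands in the logger's bore, on the spring contact (horizontal distance between cell_mid and logger below 0.005 m and z of cell_mid in the frame of logger below 0.08 m and angle between cell's own y axis and vertical below 0.15 rad), for 0.2 s.
2. the cap is pushed in through the entry slots, its lugs below the lip (horizontal distance between cap and logger below 0.005 m and z of cap in the frame of logger below 0.097 m and angle between the x axis of cap and the x axis of logger, either way round above 0.9 rad), for 0.05 s.
At the end, for the whole second after the job is handed in: Cell upright in the bore, its middle less than 71.5 mm above the logger's origin; cap on the axis within 4 mm, upright within 0.1 rad, within 2 mm of home, within 0.15 rad of the stops, at rest, and held by the fingers with over 1 N through the last second (horizontal distance between cap and logger below 0.004 m and z of cap in the frame of logger below 0.095 m and angle between cap's own z axis and vertical below 0.1 rad and angle between the x axis of cap and the x axis of logger, either way round below 0.15 rad and horizontal distance between cell_mid and logger below 0.005 m and z of cell_mid in the frame of logger below 0.0715 m and angle between cell's own y axis and vertical below 0.15 rad and contact force between the fingers and cap above 1 N and linear speed of cap below 0.02 m/s); the arm keeps its last pose, push and grip.
It fails at once if another thing is shoved or knocked over (moved more than 25 mm) (distance of any of eyepiece, objective_can, vial_4, tape_roll, petri_1 from where it was at the start of the episode above 0.025 m).
It also fails if it takes over 58 s, if anything falls off the work surface, if the arm or the gripper's body presses on something with over 40 N, if the wrist force passes 120 N, or if a joint passes its speed limit or range.

## Working session

There is one attempt and no reset: what is moved stays moved. The work goes in short steps, Python scripts to look and compute and a tool call to move; the robot and the scene stay as the last step left them, time stands still between calls to the robot, and variables do not carry over. Pictures are saved under pics/ and viewed, at most 10 in all, crops included, and the job is handed in when it is done.

Besides the shell and the picture viewer there is one more tool, called after "Emit:" as name(argument=value, ...), one argument or row to a line, values as JSON. drive_tool: Moves the arm, as the interface text tells. Its arguments: {"type":"object","properties":{"rows":{"type":"array"},"force":{"type":"number"}},"required":["rows"]}

```bash
mkdir -p pics; cat > h.py <<'E'
import numpy as np, cv2, pickle
from scipy.spatial.transform import Rotation as R
from workcell import status, read_camera, workorder, masks_of
def cam(name):
    s=status.read_state(); p=read_camera(name)
    if name=='wrist':
        T=np.eye(4);T[:3,:3]=R.from_rotvec(s['tcp_rot']).as_matrix();T[:3,3]=s['tool_pos']
        p['W']=T@p['mount']
    else: p['W']=p['world_from_camera']
    return p
def px2w(p,uv,z):
    K=np.array(p['intrinsics']);W=np.array(p['W'])
    d=np.array([(uv[0]-K[0,2])/K[0,0],-(uv[1]-K[1,2])/K[1,1],-1.])
    d=W[:3,:3]@d;o=W[:3,3]
    return o+d*(z-o[2])/d[2]
def w2px(p,X):
    K=np.array(p['intrinsics']);W=np.array(p['W'])
    c=W[:3,:3].T@(np.array(X)-W[:3,3])
    return np.array([K[0,2]+K[0,0]*c[0]/-c[2],K[1,2]-K[1,1]*c[1]/-c[2]])
def save(p,f): cv2.imwrite('pics/'+f,np.ascontiguousarray(p['color'][:,:,::-1]))
E
python3 - <<'E'
from h import *
for c in ('top','side'):
    p=cam(c); save(p,c+'0.png'); print(c,{k:(v.tolist() if hasattr(v,'tolist') else v) for k,v in p.items() if k not in('color','W')})
    for n in ('logger','cap','cell','eyepiece','objective_can','vial_4','tape_roll','petri_1'):
        for m in masks_of(p,n): print(n,round(m['score'],2),m['bbox'],int(m['mask'].sum()))
print(status.read_state())
E
```

```text
top {'intrinsics': [[487.2895054621718, 0.0, 316.6379634269381], [0.0, 487.2895054621718, 243.5742811039731], [0.0, 0.0, 1.0]], 'world_from_camera': [[-0.019649581387756087, 0.9927453297960238, -0.11861957730269451, 0.42867513610134306], [-0.9997758982342814, -0.018575463288747228, 0.010154086539160143, -0.10500132018293837], [0.007877008386582968, 0.11879251799584169, 0.9928878538924151, 1.2366123803372844], [0.0, 0.0, 0.0, 1.0]], 'shot': 1}
logger 0.68 [249.5, 235.5, 297.6, 283.3] 1556
logger 0.66 [431.3, 279.6, 481.3, 335.4] 1665
cap 0.81 [326.6, 276.2, 349.5, 292.4] 294
cap 0.77 [354.4, 233.1, 373.2, 252.4] 275
cap 0.72 [361.7, 262.6, 379.1, 285.6] 308
cap 0.19 [247.8, 236.0, 298.7, 285.3] 1611
cell 0.45 [263.3, 186.4, 289.7, 206.0] 385
cell 0.44 [411.3, 275.9, 423.0, 285.8] 51
cell 0.43 [155.7, 188.6, 193.3, 230.1] 588
eyepiece 0.71 [183.8, 264.3, 197.2, 276.9] 116
objective_can 0.49 [333.4, 180.2, 347.5, 198.8] 228
vial_4 0.42 [387.4, 195.5, 398.5, 207.5] 85
tape_roll 0.96 [156.4, 190.1, 195.1, 229.6] 634
petri_1 0.91 [262.1, 184.0, 290.0, 207.0] 470
side {'intrinsics': [[449.5
[... 867 characters left out ...]
5
{'time': 0.9, 'q': array([ 1.17612022e+00,  2.63837228e-01,  1.60400584e+00,  1.75314502e-05,
        1.27369464e+00, -3.69135649e-02]), 'joint_vel': array([-3.28288969e-04, -1.35279647e-03,  1.12264279e-04, -2.46276850e-04,
        6.98775291e-05,  5.22284453e-04]), 'joint_torque': array([ 3.50390892e-04, -5.15044856e+01, -3.67729175e+01, -1.05379349e-04,
        5.58748688e-04, -3.95468447e-06]), 'tool_pos': array([0.23637403, 0.63225454, 0.2313189 ]), 'tcp_rot': array([-5.58986942e-01, -3.09145743e+00, -8.99444528e-05]), 'wrist_force': array([ 0.68267641, -0.23643242, -0.7321013 ]), 'torque': array([-0.00160025,  0.00081607, -0.04066185]), 'grip_force': 0.0, 'width': 1.0015046591808805}
```

```bash
python3 - <<'E'
import cv2,numpy as np
a=cv2.imread('pics/top0.png');b=cv2.imread('pics/side0.png')
cv2.imwrite('pics/tc.png',cv2.resize(a[170:350,230:500],(800,533),interpolation=cv2.INTER_CUBIC))
E
```

```text
(no output)
```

View pics/tc.png

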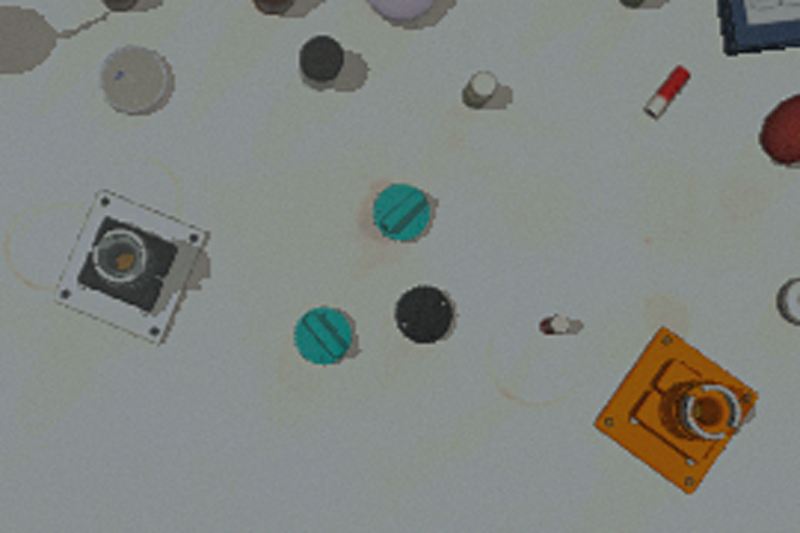

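View pics/side0.png

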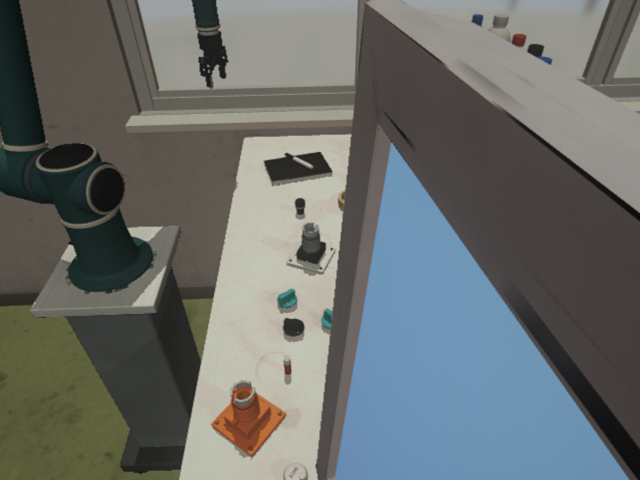

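Top view: the grey logger is at full pixels (271,257) and the orange one at (465,308), which is a look-alike. Caps are turquoise at (366,242) and (339,283), and black at (373,276). Only the black one fits the description. The fresh cell stands at (418,280); the red/white cell lying at (455,201) is the used one.

```bash
python3 - <<'E'
from h import *
t=cam('top'); s=cam('side')
T={}
for c,p in (('top',t),('side',s)):
    for n,z in (('logger',.105),('cap',.02),('cell',.025),('eyepiece',.022),('objective_can',.03),('vial_4',.03),('tape_roll',.012),('petri_1',.007)):
        for m in masks_of(p,n):
            if m['score']<.3: continue
            v,u=np.nonzero(m['mask']); print(c,n,round(m['score'],2),(round(u.mean()),round(v.mean())),px2w(p,(u.mean(),v.mean()),z).round(3))
# collar rim centre, grey, in top: pixel from crop
k=270/800
for nm,(cu,cv),z in (('logrim',(120,256),.105),('cell mid',(558,325),.03),('cap',(425,314),.017)):
    print(nm,px2w(t,(230+cu*k,170+cv*k),z).round(4))
cv2.imwrite('pics/t_log.png',cv2.resize(t['color'][225:295,240:310,::-1],(560,560),interpolation=cv2.INTER_CUBIC))
a=cv2.resize(t['color'][255:300,350:430,::-1],(800,450),interpolation=cv2.INTER_CUBIC)
cv2.imwrite('pics/t_cc.png',np.clip(a.astype(float)*1.8,0,255))
E
```

```text
top logger 0.8 (458, 308) [ 0.407 -0.439  0.105]
top logger 0.67 (273, 260) [ 0.528 -0.015  0.105]
top cap 0.78 (365, 241) [ 0.577 -0.239  0.02 ]
top cap 0.68 (338, 283) [ 0.474 -0.17   0.02 ]
top cap 0.5 (372, 276) [ 0.49  -0.255  0.02 ]
top cell 0.62 (416, 279) [ 0.479 -0.363  0.025]
top eyepiece 0.55 (188, 272) [0.509 0.204 0.022]
top objective_can 0.77 (338, 191) [ 0.706 -0.174  0.03 ]
top objective_can 0.52 (416, 279) [ 0.479 -0.363  0.03 ]
top objective_can 0.33 (273, 260) [ 0.535 -0.009  0.03 ]
top tape_roll 0.68 (174, 207) [0.676 0.244 0.012]
top petri_1 0.78 (274, 196) [ 0.7   -0.011  0.007]
side logger 0.72 (247, 418) [ 0.418 -0.521  0.105]
side logger 0.61 (311, 250) [ 0.535 -0.097  0.105]
side logger 0.59 (292, 327) [ 0.492 -0.328  0.105]
side cap 0.48 (327, 318) [ 0.565 -0.238  0.02 ]
side cell 0.73 (292, 327) [ 0.488 -0.263  0.025]
side cell 0.54 (287, 365) [ 0.477 -0.363  0.025]
side objective_can 0.63 (300, 206) [0.506 0.196 0.03 ]
logrim [ 0.5358 -0.0085  0.105 ]
cell mid [ 0.4781 -0.3673  0.03  ]
cap [ 0.4901 -0.258   0.017 ][ WARN:0@11.064] global loadsave.cpp:1063 imwrite_ Unsupported depth image for selected encoder is fallbacked to CV_8U.
```

View pics/t_cc.png

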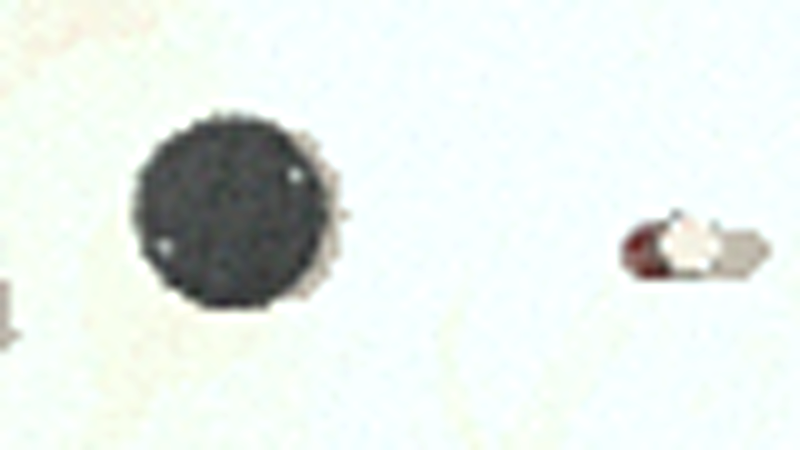

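View pics/top0.png

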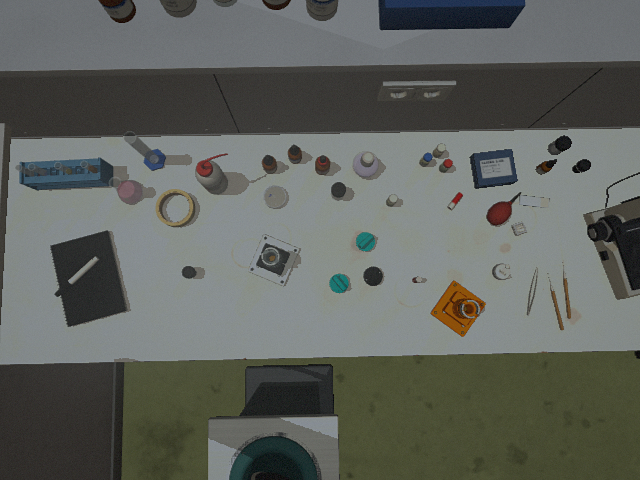

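The crop confirms it: the black cap is at (373,276), with a bright dot at each end, and the fresh cell stands at (418,280) with its white end up. I'll move towards the logger for a wrist look.

Emit:
drive_tool(
  rows=[
    [0, 0, 0, -0.04, -0.04, 0, 1],
    [0, 0, 0, -0.04, -0.04, 0, 1],
    [0, 0, 0, -0.04, -0.04, 0, 1],
    [0, 0, 0, -0.04, -0.04, 0, 1],
    [0, 0, 0, -0.04, -0.04, 0, 1],
    [0, 0, 0, -0.04, -0.04, 0, 1],
    [0, 0, 0, -0.04, -0.04, 0, 1],
    [0, 0, 0, -0.04, -0.04, 0, 1],
  ],
)

```text
time: 2.47
tool_pos: [0.375, 0.3271, 0.2316]
tcp_rot: [0.558, 3.091, 0.001]
wrist_force: [0.6, 0.2, -0.4]
width: 0.999
grip_force: 0.0
```

```bash
python3 - <<'E'
from h import *
p=cam('wrist'); print(np.round(p['mount'],3).tolist(), p['intrinsics'])
E
```

```text
[[0.001, 0.945, 0.328, 0.085], [1.0, -0.0, -0.001, -0.001], [-0.001, 0.328, -0.945, -0.142], [0.0, 0.0, 0.0, 1.0]] [[345.20689619   0.         320.07274353]
 [  0.         345.20689619 246.63152013]
 [  0.           0.           1.        ]]
```

Emit:
drive_tool(
  rows=[
    [0, 0, 0, -0.03, -0.03, 0, 1],
    [0, 0, 0, -0.03, -0.03, 0, 1],
    [0, 0, 0, -0.03, -0.03, 0, 1],
    [0, 0, 0, -0.03, -0.03, 0, 1],
    [0, 0, 0, -0.03, -0.03, 0, 1],
    [0, 0, 0, -0.03, -0.03, 0, 1],
    [0, 0, 0, -0.03, -0.03, 0, 1],
    [0, 0, 0, -0.03, -0.03, 0, 1],
  ],
)

```text
time: 3.18
tool_pos: [0.5135, 0.0238, 0.2317]
tcp_rot: [0.559, 3.09, 0.001]
wrist_force: [-0.0, 0.7, 0.5]
width: 1.001
grip_force: 0.0
```

Emit:
drive_tool(
  rows=[
    [0, 0, 7, 0, 0, 0, 1],
    [0, 0, 7, 0, 0, 0, 1],
    [0, 0, 7, 0, 0, 0, 1],
    [0, 0, 7, 0, 0, 0, 1],
    [0, 0, 7, 0, 0, 0, 1],
    [0, 0, 7, 0, 0, 0, 1],
    [0, 0, 7, 0, 0, 0, 1],
    [0, 0, 7, 0, 0, 0, 1],
  ],
)

```text
time: 3.85
tool_pos: [0.513, 0.0258, 0.2314]
tcp_rot: [1.952, 2.461, 0.0]
wrist_force: [0.9, -0.3, -0.4]
width: 1.002
grip_force: 0.0
```

```bash
python3 - <<'E'
from h import *
s=status.read_state(); print(s['q'],s['tool_pos'],R.from_rotvec(s['tcp_rot']).as_matrix().round(3))
p=cam('wrist'); pickle.dump(p,open('w1.pkl','wb'))
save(p,'w1.png')
E
```

```text
[ 1.72862774e-03 -4.39283771e-02  1.94357250e+00  5.92457344e-05
  1.24168502e+00 -2.27778039e-01] [0.51297177 0.02580627 0.23142525] [[-0.227  0.974  0.   ]
 [ 0.974  0.227  0.   ]
 [-0.     0.    -1.   ]]
```

View pics/w1.png

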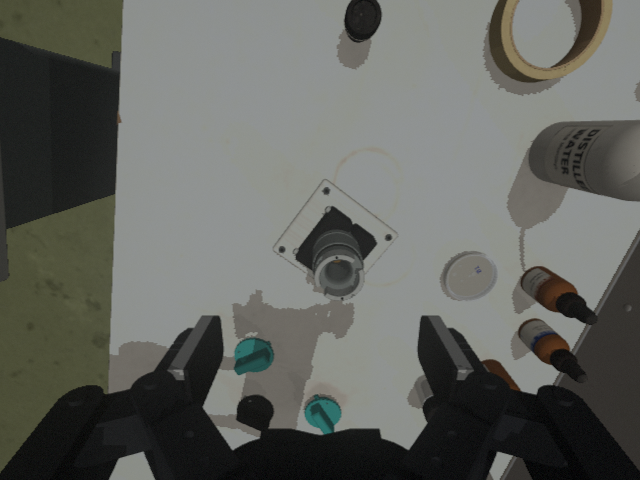

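```bash
cat >> h.py <<'E'
def goto(xyz,yaw=None):
    """needed tool-frame shift (current axes) to a world point"""
    s=status.read_state();M=R.from_rotvec(s['tcp_rot']).as_matrix()
    d=M.T@(np.array(xyz)-s['tool_pos'])
    y=np.degrees(np.arctan2(M[1,1],M[0,1]))
    print('at',s['tool_pos'].round(4),'yaw(tool y)',round(y,2),'q6',s['q'][5].round(3),'shift mm',(d*1000).round(1),'t',round(s['time'],2))
E
python3 - <<'E'
from h import *
p=pickle.load(open('w1.pkl','rb'))
r=px2w(p,(340,278),.105);print(r)
goto([r[0],r[1],.165])
E
```

```text
[ 0.53775171 -0.00640789  0.105     ]
at [0.513  0.0258 0.2314] yaw(tool y) 12.84 q6 -0.222 shift mm [-36.9  17.   66.4] t 3.9
```

Emit:
drive_tool(
  rows=[
    [0, 0, 0, -0.018, 0.006, 0.02, 1],
    [0, 0, 0, -0.018, 0.006, 0.02, 1],
    [0, 0, 0, -0.017, 0.005, 0.02, 1],
    [0, 0, 0, 0, 0, 0.006, 1],
    [0, 0, 0, 0, 0, 0, 1],
  ],
)

```text
time: 4.32
tool_pos: [0.5401, -0.0221, 0.1628]
tcp_rot: [-1.942, -2.464, 0.004]
wrist_force: [-0.1, 0.1, -0.2]
width: 1.001
grip_force: 0.0
```

```bash
python3 - <<'E'
from h import *
p=cam('wrist'); pickle.dump(p,open('w2.pkl','wb'))
u,v=w2px(p,(.537,-.0065,.105)); print(u,v); goto([.537,-.0065,.165])
u,v=int(u),int(v); c=p['color'][v-60:v+60,u-70:u+70,::-1]; print(u-70,v-60)
cv2.imwrite('pics/w2.png',cv2.resize(c,(700,600),interpolation=cv2.INTER_CUBIC))
E
```

```text
321.8184291272775 245.34283424851102
at [ 0.5409 -0.0217  0.1643] yaw(tool y) 13.54 q6 -0.323 shift mm [15.7 -0.2 -0.6] t 4.37
251 185
```

View pics/w2.png

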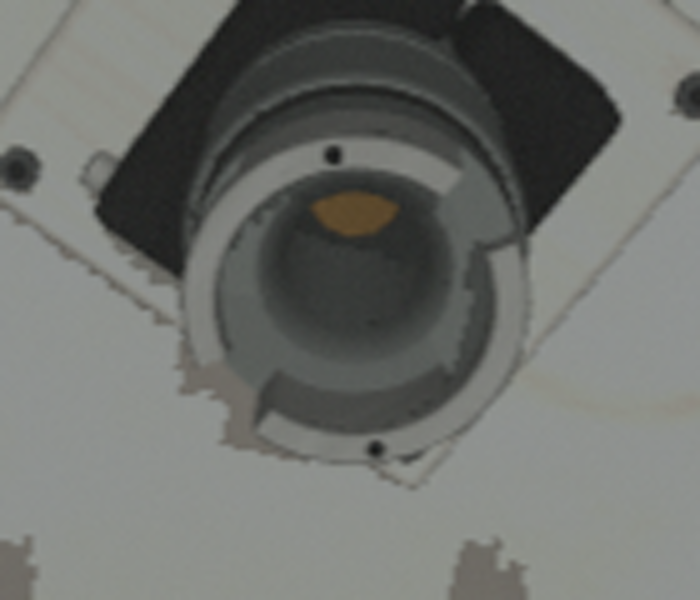

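Wrist crop: the collar rim is centred near crop (354,303), with slot mouths at (470,212) and (237,400). The two dark dots at (333,155) and (376,449) probably mark the stops.

```bash
python3 - <<'E'
from h import *
p=pickle.load(open('w2.pkl','rb'))
f=lambda u,v:px2w(p,((u+.5)/5-.5+251,(v+.5)/5-.5+185),.105)
D=[f(333,155),f(376,449)];c=(D[0]+D[1])/2
E=[f(450,188),f(488,243),f(212,370),f(260,425)]
ang=lambda a:np.degrees(np.arctan2(a[1],a[0]))
print('dots',c,np.linalg.norm(D[0]-D[1]),ang(D[0]-D[1]))
for e in E: print(np.linalg.norm(e-c),ang(e-c))
# ellipse outer edge points on the collar
P=[(186,300),(525,300),(333,139),(340,461),(250,165),(455,175),(230,195),(500,400),(440,440)]
Q=np.array([f(*x)[:2] for x in P]); A=np.c_[2*Q,np.ones(len(Q))];x=np.linalg.lstsq(A,(Q**2).sum(1),rcond=None)[0]
print('circle',x[:2],np.sqrt(x[2]+x[:2]@x[:2]))
p=pickle.load(open('w1.pkl','rb'))
E
```

```text
dots [ 0.53696439 -0.00685264  0.105     ] 0.038338024721403775 111.51285574771505
0.018750657452349627 66.44674186559915
0.01796283475261724 40.3630837864888
0.01960353757426466 -141.1724535699488
0.019730637843125464 -113.53576158951971
circle [ 0.53702115 -0.00682601] 0.020946439676148117
```

Emit:
drive_tool(
  rows=[
    [0, 0, 7.1, 0, 0, -0.005, 1],
    [0, 0, 7.1, 0, 0, -0.005, 1],
    [0, 0, 7.1, 0, 0, -0.005, 1],
    [0, 0, 7.1, 0, 0, -0.005, 1],
    [0, 0, 7.1, 0, 0, -0.005, 1],
    [0, 0, 7.1, 0, 0, -0.005, 1],
    [0, 0, 7.1, 0, 0, -0.005, 1],
    [0, 0, 0, 0, 0, 0, 1],
  ],
)

```text
time: 5.03
tool_pos: [0.5431, -0.0211, 0.2034]
tcp_rot: [2.801, 1.419, 0.007]
wrist_force: [-0.7, -0.0, 0.1]
width: 1.004
grip_force: 0.0
```

Emit:
drive_tool(
  rows=[
    [0, 0, 0, -0.034, 0.0165, 0, 1],
    [0, 0, 0, -0.034, 0.0165, 0, 1],
    [0, 0, 0, -0.034, 0.0165, 0, 1],
    [0, 0, 0, -0.034, 0.0165, 0, 1],
    [0, 0, 0, -0.034, 0.0165, 0, 0.6],
    [0, 0, 0, -0.034, 0.0165, 0, 0.6],
    [0, 0, 0, -0.034, 0.0165, 0, 0.6],
    [0, 0, 0, -0.034, 0.0165, 0, 0.6],
  ],
)

```text
time: 5.7
tool_pos: [0.4876, -0.3207, 0.2014]
tcp_rot: [2.797, 1.428, 0.002]
wrist_force: [1.7, -0.2, 0.4]
width: 0.596
grip_force: 0.0
```

Emit:
drive_tool(
  rows=[
    [0, 0, 0, 0, 0, 0, 0.6],
    [0, 0, 0, 0, 0, 0, 0.6],
  ],
)

```text
time: 5.87
tool_pos: [0.4875, -0.3209, 0.2011]
tcp_rot: [2.801, 1.421, 0.001]
wrist_force: [-0.6, 0.2, -0.2]
width: 0.599
grip_force: 0.0
```

```bash
python3 - <<'E'
from h import *
p=cam('wrist'); pickle.dump(p,open('w3.pkl','wb')); save(p,'w3.png')
print(w2px(p,(.478,-.365,.05)),w2px(p,(.478,-.365,.0)),w2px(p,(.49,-.257,.037)))
for n in ('cap','cell'):
    for m in masks_of(p,n): print(n,m['score'],m['bbox'])
goto([.478,-.365,.028])
E
```

```text
[339.58547829 271.12437451] [337.01605742 252.47337996] [278.44407549 164.93935279]
cap 0.85 [319.0, 52.2, 380.4, 115.3]
cap 0.81 [177.0, 62.4, 231.9, 121.3]
cap 0.75 [256.2, 134.5, 310.0, 185.5]
cell 0.82 [331.5, 245.9, 346.2, 275.9]
at [ 0.488  -0.3181  0.2006] yaw(tool y) -36.04 q6 0.008 shift mm [-43.9  19.5 172.5] t 6.02
```

View pics/w3.png

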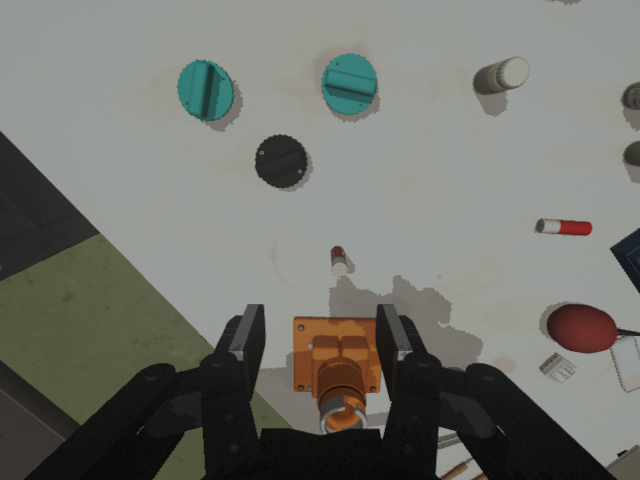

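Wrist view: the fresh cell is at (339,261), the black cap at (281,161), and the turquoise caps are beyond it. The orange logger is at (340,370), away from the finger line.

```bash
python3 - <<'E'
from h import *
p=pickle.load(open('w3.pkl','rb'))
tx=p['W'][:3,:3]@np.array(p['mount'])[:3,:3].T@np.array([1,0,0.])
a=px2w(p,(338,245.9),0)-tx*.0075; b=px2w(p,(339.5,275.9),.05)+tx*.0065
print(a,b); c=(a+b)/2; goto([c[0],c[1],.028])
m=p['color'][130:190,250:315,::-1].astype(float)*2.5
cv2.imwrite('pics/w3c.png',cv2.resize(np.clip(m,0,255).astype(np.uint8),(650,600),interpolation=cv2.INTER_CUBIC))
E
```

```text
[ 4.78647311e-01 -3.65658970e-01 -2.43204793e-06] [ 0.47901761 -0.36362927  0.05000211]
at [ 0.488  -0.3181  0.2006] yaw(tool y) -36.04 q6 0.008 shift mm [-43.1  20.  172.5] t 6.02
```

View pics/w3c.png

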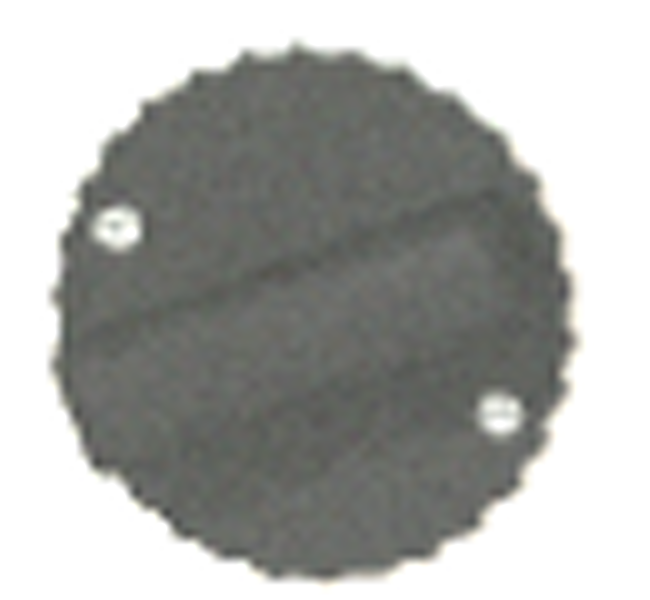

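The black cap's wing runs in the crop from (100,350) to (500,195), and its screws are offset from the wing just as the logger's dots are from its x axis. Now I'll grasp the cell.

Emit:
drive_tool(
  rows=[
    [0, 0, 0, -0.0215, 0.01, 0, 0.6],
    [0, 0, 0, -0.0215, 0.01, 0, 0.6],
    [0, 0, 0, 0, 0, 0.035, 0.6],
    [0, 0, 0, 0, 0, 0.035, 0.6],
    [0, 0, 0, 0, 0, 0.035, 0.6],
    [0, 0, 0, 0, 0, 0.035, 0.6],
    [0, 0, 0, 0, 0, 0.0325, 0.6],
    [0, 0, 0, 0, 0, 0, 0.6],
  ],
)

```text
time: 6.68
tool_pos: [0.4741, -0.36, 0.0206]
tcp_rot: [-2.788, -1.42, 0.008]
wrist_force: [-1.0, 1.0, -0.8]
width: 0.603
grip_force: 0.0
```

```bash
python3 - <<'E'
from h import *
goto([.4788,-.3648,.028])
E
```

```text
at [ 0.4741 -0.36    0.0206] yaw(tool y) -36.0 q6 -0.063 shift mm [-1.1  6.6 -7.5] t 6.68
```

Emit:
drive_tool(
  rows=[
    [0, 0, 0, 0, 0, 0, 0.6],
    [0, 0, 0, 0, 0, 0, 0.6],
    [0, 0, 0, 0, 0, 0, 0.6],
  ],
)

```text
time: 6.93
tool_pos: [0.4808, -0.367, 0.031]
tcp_rot: [2.796, 1.421, 0.003]
wrist_force: [-0.3, -1.0, -0.3]
width: 0.602
grip_force: 0.0
```

```bash
python3 - <<'E'
from h import *
goto([.4788,-.3648,.028])
E
```

```text
at [ 0.4808 -0.367   0.031 ] yaw(tool y) -36.13 q6 -0.063 shift mm [ 0.6 -2.9  3. ] t 6.93
```

Emit:
drive_tool(
  rows=[
    [0, 0, 0, 0, -0.002, 0.002, 0.4],
    [0, 0, 0, 0, 0, 0, 0.3],
    [0, 0, 0, 0, 0, 0, 0.1],
    [0, 0, 0, 0, 0, 0, 0],
    [0, 0, 0, 0, 0, 0, 0],
    [0, 0, 0, 0, 0, 0, 0],
    [0, 0, 0, 0, 0, 0, 0],
    [0, 0, 0, 0, 0, 0, 0],
  ],
  force=30,
)

```text
time: 7.6
tool_pos: [0.4774, -0.3653, 0.0273]
tcp_rot: [2.801, 1.42, 0.001]
wrist_force: [-1.4, 0.5, 6.1]
width: 0.183
grip_force: 29.4
```

Emit:
drive_tool(
  rows=[
    [0, 0, 0, 0, 0, -0.01, 0],
    [0, 0, 0, 0, 0, -0.03, 0],
    [0, 0, 0, 0, 0, -0.035, 0],
    [0, 0, 0, 0, 0, -0.035, 0],
    [0, 0, 0, 0, 0, -0.035, 0],
    [0, 0, 0, 0, 0, -0.03, 0],
    [0, 0, 0, 0, 0, 0, 0],
    [0, 0, 0, 0, 0, 0, 0],
  ],
)

```text
time: 8.27
tool_pos: [0.4782, -0.3661, 0.2045]
tcp_rot: [2.796, 1.418, 0.004]
wrist_force: [-0.4, -0.3, -0.4]
width: 0.188
grip_force: 29.3
```

```bash
python3 - <<'E'
from h import *
goto([.537,-.0068,.2])
p=cam('wrist'); print(w2px(p,(*status.read_state()['tool_pos'][:2],status.read_state()['tool_pos'][2]-.028)))
for m in masks_of(p,'cell')[:2]: print(m['score'],m['bbox'])
E
```

```text
at [ 0.4782 -0.3661  0.2045] yaw(tool y) -36.21 q6 -0.063 shift mm [ 324.6 -164.8    3.3] t 8.27
[316.32672227 288.23968933]
0.72 [305.1, 274.3, 335.8, 355.5]
0.23 [229.0, 84.4, 285.4, 140.9]
```

Emit:
drive_tool(
  rows=[
    [0, 0, 0, 0.0325, -0.0165, 0, 0],
    [0, 0, 0, 0.0325, -0.0165, 0, 0],
    [0, 0, 0, 0.0325, -0.0165, 0, 0],
    [0, 0, 0, 0.0325, -0.0165, 0, 0],
    [0, 0, 0, 0.0325, -0.0165, 0, 0],
    [0, 0, 0, 0.0325, -0.0165, 0, 0],
    [0, 0, 0, 0.0325, -0.0165, 0, 0],
    [0, 0, 0, 0.0325, -0.0165, 0, 0],
  ],
)

```text
time: 9.03
tool_pos: [0.522, -0.075, 0.1982]
tcp_rot: [-2.799, -1.42, 0.006]
wrist_force: [1.0, -0.4, -0.3]
width: 0.185
grip_force: 29.4
```

Emit:
drive_tool(
  rows=[
    [0, 0, 0, 0.0325, -0.0165, 0, 0],
    [0, 0, 0, 0.0325, -0.0165, 0, 0],
    [0, 0, 0, 0, 0, 0.01, 0],
    [0, 0, 0, 0, 0, 0.01, 0],
    [0, 0, 0, 0, 0, 0.01, 0],
    [0, 0, 0, 0, 0, 0, 0],
    [0, 0, 0, 0, 0, 0, 0],
    [0, 0, 0, 0, 0, 0, 0],
  ],
)

```text
time: 9.7
tool_pos: [0.5352, -0.0063, 0.1703]
tcp_rot: [-2.803, -1.418, 0.002]
wrist_force: [-0.4, -1.1, 0.3]
width: 0.183
grip_force: 29.4
```

```bash
python3 - <<'E'
from h import *
goto([.537,-.0068,.107])
p=cam('wrist');save(p,'w4.png');pickle.dump(p,open('w4.pkl','wb'))
s=status.read_state()['tool_pos'];print(w2px(p,(s[0],s[1],s[2]-.028)),w2px(p,(.537,-.0068,.105)))
c=p['color'][180:380,200:440,::-1].astype(float)*1.6
cv2.imwrite('pics/w4c.png',cv2.resize(np.clip(c,0,255).astype(np.uint8),(720,600),interpolation=cv2.INTER_CUBIC))
E
```

```text
at [ 0.5352 -0.0063  0.1703] yaw(tool y) -36.32 q6 0.576 shift mm [ 0.7  1.8 63.3] t 9.7
[320.31513394 290.42597579] [322.58105429 263.73540664]
```

View pics/w4c.png

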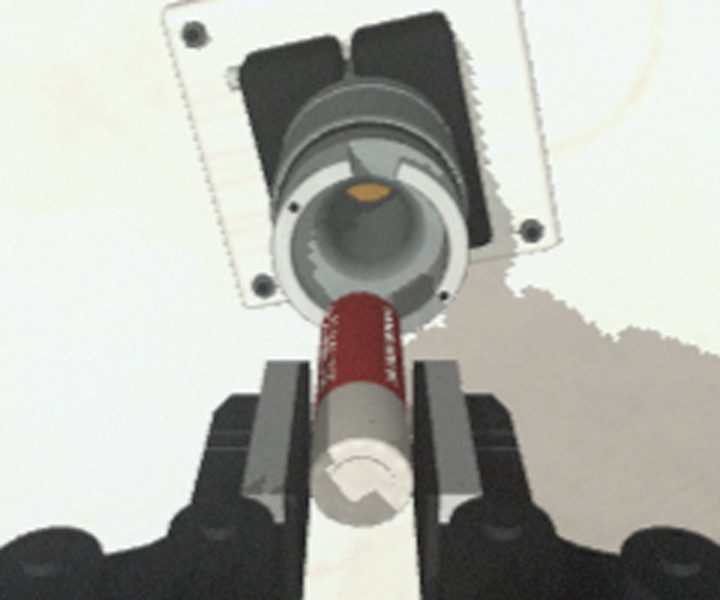

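Wrist crop: the cell hangs upright with its bottom near (361,330), and the rim is centred at (370,246), which matches the prediction to about 1 px. Lowering now.

Emit:
drive_tool(
  rows=[
    [0, 0, 0, 0.0007, 0.0018, 0.01, 0],
    [0, 0, 0, 0, 0, 0.015, 0],
    [0, 0, 0, 0, 0, 0.012, 0],
    [0, 0, 0, 0, 0, 0.01, 0],
    [0, 0, 0, 0, 0, 0.008, 0],
    [0, 0, 0, 0, 0, 0.004, 0],
    [0, 0, 0, 0, 0, 0, 0],
    [0, 0, 0, 0, 0, 0, 0],
  ],
)

```text
time: 10.42
tool_pos: [0.5365, -0.0063, 0.1108]
tcp_rot: [2.801, 1.422, -0.004]
wrist_force: [-1.0, -4.0, -1.9]
width: 0.183
grip_force: 29.6
```

```bash
python3 - <<'E'
from h import *
goto([.537,-.0068,.107])
E
```

```text
at [ 0.5365 -0.0063  0.1108] yaw(tool y) -36.18 q6 0.575 shift mm [-0.1  0.7  3.8] t 10.42
```

Emit:
drive_tool(
  rows=[
    [0, 0, 0, -0.0007, 0.0007, 0.0, 0],
    [0, 0, 0, 0, 0, 0.001, 0],
    [0, 0, 0, 0, 0, 0, 0],
  ],
)

```text
time: 10.67
tool_pos: [0.5373, -0.0067, 0.1111]
tcp_rot: [-2.802, -1.421, 0.001]
wrist_force: [-3.3, -3.0, 1.3]
width: 0.181
grip_force: 30.0
```

Emit:
drive_tool(
  rows=[
    [0, 0, 0, -0.0005, 0, 0, 0.1],
    [0, 0, 0, 0, 0, 0, 0.3],
    [0, 0, 0, 0, 0, 0, 0.45],
    [0, 0, 0, 0, 0, 0, 0.45],
    [0, 0, 0, 0, 0, 0, 0.45],
    [0, 0, 0, 0, 0, 0, 0.45],
  ],
)

```text
time: 11.17
tool_pos: [0.5378, -0.0066, 0.111]
tcp_rot: [2.802, 1.421, 0.002]
wrist_force: [0.1, -0.3, -0.6]
width: 0.447
grip_force: 0.0
```

```bash
python3 - <<'E'
from h import *
goto([.537,-.0068,.2])
p=cam('wrist')
c=p['color'][220:420,200:440,::-1].astype(float)*1.6
cv2.imwrite('pics/w5c.png',cv2.resize(np.clip(c,0,255).astype(np.uint8),(720,600),interpolation=cv2.INTER_CUBIC))
E
```

```text
at [ 0.5378 -0.0066  0.111 ] yaw(tool y) -36.2 q6 0.573 shift mm [ -0.5  -0.5 -89. ] t 11.17
```

View pics/w5c.png

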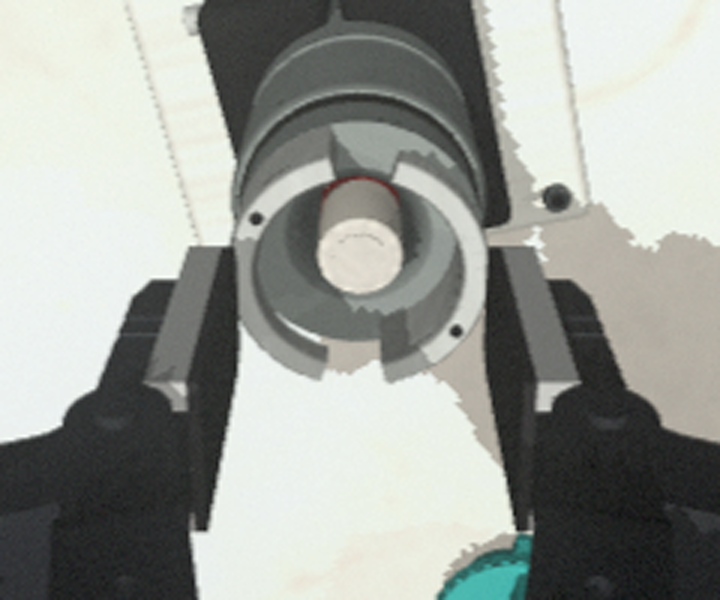

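Wrist crop: the cell has dropped in, its white top at (360,250), centred between the slot mouths and upright. Next I'll compute the refined rim and the cap pose numerically.

```bash
python3 - <<'E'
from h import *
ang=lambda a:np.degrees(np.arctan2(a[1],a[0]))
p=cam('wrist'); pickle.dump(p,open('w5.pkl','wb'))
f=lambda u,v:px2w(p,(200+(u+.5)/3-.5,220+(v+.5)/3-.5),.105)
a,b=f(257,219),f(457,331); c=(a+b)/2
print('rim dots',c,np.linalg.norm(a-b),ang(a-b),'cell top',px2w(p,(200+360/3,220+255/3),.101))
for e in ((330,165),(398,160),(327,360),(385,372)): print(ang(f(*e)-c),np.linalg.norm(f(*e)-c))
p=pickle.load(open('w3.pkl','rb'))
g=lambda u,v,z:px2w(p,(250+(u+.5)/10-.5,130+(v+.5)/10-.5),z)
a,b=g(117,228,.017),g(500,413,.017); c=(a+b)/2
print('screws',c,np.linalg.norm(a-b),ang(a-b))
# wing top edge lines
print('wing base edge',ang(g(500,195,.017)-g(100,350,.017)),'lower top edge',ang(g(470,350,.037)-g(240,425,.037)))
m=[m for m in masks_of(cam('top'),'cap')]
w3=p['color'].astype(float).sum(2)
# dark blob of flange
r=(w3[125:195,245:320]<170).astype(np.uint8); n,l,st,ce=cv2.connectedComponentsWithStats(r); i=1+st[1:,4].argmax(); print(st[i],ce[i])
k=cv2.findContours((l==i).astype(np.uint8),0,1)[0]; e=cv2.fitEllipse(max(k,key=len)); print(e, px2w(p,(e[0][0]+245,e[0][1]+125),.015))
E
```

```text
rim dots [ 0.53725333 -0.00694938  0.105     ] 0.0382328935336937 111.44594057108111 cell top [ 0.53837854 -0.00595692  0.101     ]
66.77949678024386 0.02005722267534287
37.273816851819674 0.021273459361245695
-144.8282333470474 0.016691955585493065
-112.73411979010122 0.018669144142375013
screws [ 0.49031351 -0.25610827  0.017     ] 0.038398716874623304 118.22610283120812
wing base edge -15.80586202621776 lower top edge -18.586772387122014
[  10   10   52   53 2076] [35.73699422 36.05154143]
((35.699214935302734, 36.05979919433594), (50.247222900390625, 51.673065185546875), 149.21047973632812) [ 0.49047306 -0.25576114  0.015     ]
```

Emit:
drive_tool(
  rows=[
    [0, 0, 0, 0, 0, -0.02, 0.45],
    [0, 0, 0, 0, 0, -0.03, 0.45],
    [0, 0, 0, 0, 0, -0.03, 0.45],
    [0, 0, 6.93, 0, 0, -0.01, 0.45],
    [0, 0, 6.93, 0, 0, 0, 0.4],
    [0, 0, 6.93, 0, 0, 0, 0.4],
    [0, 0, 6.93, 0, 0, 0, 0.4],
    [0, 0, 6.93, 0, 0, 0, 0.4],
  ],
)

```text
time: 12.03
tool_pos: [0.5373, -0.0069, 0.2009]
tcp_rot: [-3.099, -0.513, -0.001]
wrist_force: [-0.3, -0.8, -0.7]
width: 0.404
grip_force: 0.0
```

Emit:
drive_tool(
  rows=[
    [0, 0, 6.93, 0, 0, 0, 0.4],
    [0, 0, 6.93, 0, 0, 0, 0.4],
    [0, 0, 6.93, 0, 0, 0, 0.4],
    [0, 0, 6.93, 0, 0, 0, 0.4],
    [0, 0, 6.93, 0, 0, 0, 0.4],
    [0, 0, 0, 0, 0.02, 0, 0.4],
    [0, 0, 0, 0, 0.02, 0, 0.4],
    [0, 0, 0, 0, 0.02, 0, 0.4],
  ],
)

```text
time: 12.7
tool_pos: [0.521, -0.065, 0.2007]
tcp_rot: [-3.113, 0.422, 0.0]
wrist_force: [-0.4, -0.1, 0.5]
width: 0.4
grip_force: 0.0
```

Emit:
drive_tool(
  rows=[
    [0, 0, 0, 0.004, 0.032, 0, 0.4],
    [0, 0, 0, 0.004, 0.032, 0, 0.4],
    [0, 0, 0, 0.004, 0.032, 0, 0.4],
    [0, 0, 0, 0.004, 0.032, 0, 0.4],
    [0, 0, 0, 0.004, 0.032, 0, 0.4],
    [0, 0, 0, 0, 0.02, 0, 0.4],
    [0, 0, 0, 0, 0, 0, 0.4],
    [0, 0, 0, 0, 0, 0, 0.4],
  ],
)

```text
time: 13.37
tool_pos: [0.492, -0.2443, 0.2006]
tcp_rot: [-3.112, 0.428, 0.0]
wrist_force: [0.0, -0.0, -0.8]
width: 0.402
grip_force: 0.0
```

```bash
python3 - <<'E'
from h import *
goto([.4904,-.2560,.02])
p=cam('wrist');pickle.dump(p,open('w6.pkl','wb'))
for m in masks_of(p,'cap')[:3]:
    v,u=np.nonzero(m['mask']);print(m['score'],m['bbox'],u.mean(),v.mean())
u,v=w2px(p,(.4904,-.256,.017)).round().astype(int);print(u,v)
w=p['color'].astype(float).sum(2)[v-45:v+45,u-45:u+45]
r=(w<170).astype(np.uint8);n,l,st,ce=cv2.connectedComponentsWithStats(r)
for i in range(1,n):
    if st[i,4]>100: print(st[i],ce[i])
# bright screws inside the dark disc
q=p['color'].astype(float).sum(2);
i=1+st[1:,4].argmax();hull=cv2.convexHull(np.argwhere(l==i)[:,::-1].astype(np.int32));M=np.zeros_like(r);cv2.fillConvexPoly(M,hull,1);M=cv2.erode(M,np.ones((5,5)))
n2,l2,s2,c2=cv2.connectedComponentsWithStats(((w>230)&(M>0)).astype(np.uint8));print(s2[1:],c2[1:]+[u-45,v-45])
e=cv2.fitEllipse(hull);print(e,px2w(p,(e[0][0]+u-45,e[0][1]+v-45),.015))
E
```

```text
at [ 0.492  -0.2443  0.2006] yaw(tool y) -105.65 q6 1.337 shift mm [  1.6  11.8 180.6] t 13.37
0.93 [233.3, 229.8, 277.8, 278.5] 254.70570749108205 252.80202140309154
0.64 [260.3, 102.9, 317.8, 157.9] 289.7950043066322 129.70413436692508
0.63 [311.0, 194.3, 357.1, 242.2] 332.2585941508466 216.55566957414058
332 217
[  21   21   49   51 1813] [44.77992278 44.76337562]
[[59 31  3  3  8]
 [29 57  4  4 11]] [[346.875      203.875     ]
 [317.81818182 230.45454545]]
((44.80375671386719, 45.16127014160156), (47.7635383605957, 50.33414840698242), 1.1979396343231201) [ 0.4901808  -0.25607257  0.015     ]
```

```bash
python3 - <<'E'
from h import *
p=pickle.load(open('w6.pkl','rb'))
a,b=[px2w(p,x,.017) for x in ((346.875,203.875),(317.82,230.45))]
d=a-b;print((a+b)/2,np.linalg.norm(d),np.degrees(np.arctan2(d[1],d[0]))-133.5)
goto([.4904,-.2560,.02])
E
```

```text
[ 0.49042941 -0.25643032  0.017     ] 0.03843712826699545 -195.5494606419956
at [ 0.4924 -0.2429  0.2006] yaw(tool y) -105.51 q6 1.337 shift mm [  1.7  13.3 180.6] t 13.47
```

Emit:
drive_tool(
  rows=[
    [0, 0, 0, 0.0016, 0.0118, 0.03, 0.4],
    [0, 0, 0, 0, 0, 0.035, 0.4],
    [0, 0, 0, 0, 0, 0.035, 0.4],
    [0, 0, 0, 0, 0, 0.03, 0.4],
    [0, 0, 0, 0, 0, 0.02, 0.4],
    [0, 0, 0, 0, 0, 0.01, 0.4],
    [0, 0, 0, 0, 0, 0, 0.4],
    [0, 0, 0, 0, 0, 0, 0.4],
  ],
)

```text
time: 14.13
tool_pos: [0.4913, -0.2546, 0.0411]
tcp_rot: [-3.113, 0.422, 0.0]
wrist_force: [-0.1, 0.8, -0.0]
width: 0.402
grip_force: 0.0
```

```bash
python3 - <<'E'
from h import *
goto([.4904,-.2560,.02])
E
```

```text
at [ 0.4913 -0.2546  0.0411] yaw(tool y) -105.43 q6 1.317 shift mm [-0.5  1.6 21.1] t 14.13
```

Emit:
drive_tool(
  rows=[
    [0, 0, 0, -0.0005, 0.0015, 0.01, 0.4],
    [0, 0, 0, 0, 0, 0.008, 0.4],
    [0, 0, 0, 0, 0, 0.0025, 0.3],
    [0, 0, 0, 0, 0, 0, 0.3],
    [0, 0, 0, 0, 0, 0, 0.3],
  ],
)

```text
time: 14.55
tool_pos: [0.4899, -0.2567, 0.0203]
tcp_rot: [-3.113, 0.424, 0.0]
wrist_force: [-1.3, -0.8, -0.3]
width: 0.299
grip_force: 0.0
```

```bash
python3 - <<'E'
from h import *
goto([.4904,-.2562,.02])
E
```

```text
at [ 0.4899 -0.2567  0.0203] yaw(tool y) -105.51 q6 1.314 shift mm [ 0.4 -0.6  0.3] t 14.55
```

Emit:
drive_tool(
  rows=[
    [0, 0, 0, 0, 0, 0, 0.2],
    [0, 0, 0, 0, 0, 0, 0.1],
    [0, 0, 0, 0, 0, 0, 0],
    [0, 0, 0, 0, 0, 0, 0],
    [0, 0, 0, 0, 0, 0, 0],
    [0, 0, 0, 0, 0, 0, 0],
    [0, 0, 0, 0, 0, 0, 0],
  ],
  force=80,
)

```text
time: 15.13
tool_pos: [0.4902, -0.2569, 0.0209]
tcp_rot: [3.113, -0.424, 0.001]
wrist_force: [-1.1, 0.7, 5.6]
width: 0.115
grip_force: 80.9
```

```bash
python3 - <<'E'
from h import *
goto([.4904,-.2562,.02])
E
```

```text
at [ 0.4902 -0.2569  0.0209] yaw(tool y) -105.5 q6 1.314 shift mm [-0.  -0.7  0.9] t 15.13
```

Emit:
drive_tool(
  rows=[
    [0, 0, 0, 0, 0, -0.01, 0],
    [0, 0, 0, 0, 0, -0.03, 0],
    [0, 0, 0, 0, 0, -0.035, 0],
    [0, 0, 0, 0, 0, -0.035, 0],
    [0, 0, 0, 0, 0, -0.035, 0],
    [0, 0, 0, 0, 0, -0.025, 0],
    [0, 0, 0, 0, 0, -0.01, 0],
    [0, 0, 0, 0, 0, 0, 0],
  ],
)

```text
time: 15.8
tool_pos: [0.4918, -0.2577, 0.2039]
tcp_rot: [3.11, -0.423, 0.01]
wrist_force: [0.7, -0.1, -0.5]
width: 0.12
grip_force: 80.1
```

Emit:
drive_tool(
  rows=[
    [0, 0, -6.85, 0, 0, 0, 0],
    [0, 0, -6.85, 0, 0, 0, 0],
    [0, 0, -6.85, 0, 0, 0, 0],
    [0, 0, -6.85, 0, 0, 0, 0],
    [0, 0, -6.85, 0, 0, 0, 0],
    [0, 0, -6.85, 0, 0, 0, 0],
    [0, 0, -6.85, 0, 0, 0, 0],
    [0, 0, -6.85, 0, 0, 0, 0],
  ],
)

```text
time: 16.47
tool_pos: [0.4882, -0.2557, 0.1968]
tcp_rot: [-2.952, -1.064, 0.005]
wrist_force: [-0.5, 0.1, 0.2]
width: 0.118
grip_force: 80.1
```

Emit:
drive_tool(
  rows=[
    [0, 0, -6.85, 0, 0, 0, 0],
    [0, 0, -6.85, 0, 0, 0, 0],
    [0, 0, 0, 0, 0, 0, 0],
  ],
)

```text
time: 16.72
tool_pos: [0.4883, -0.2557, 0.197]
tcp_rot: [-2.806, -1.404, 0.004]
wrist_force: [1.2, 0.4, -0.9]
width: 0.115
grip_force: 80.1
```

```bash
python3 - <<'E'
from h import *
goto([.5372,-.0069,.16])
p=cam('wrist'); pickle.dump(p,open('w7.pkl','wb'))
for m in masks_of(p,'cap')[:4]: print(m['score'],m['bbox'])
E
```

```text
at [ 0.4883 -0.2557  0.197 ] yaw(tool y) -36.83 q6 0.115 shift mm [ 228.5 -109.8   37.4] t 16.72
0.79 [228.3, 129.2, 277.3, 182.3]
0.68 [271.4, 263.2, 371.7, 372.9]
0.61 [361.9, 119.0, 421.1, 175.1]
```

Emit:
drive_tool(
  rows=[
    [0, 0, 0, 0.02, -0.01, 0, 0],
    [0, 0, 0, 0.032, -0.0155, 0, 0],
    [0, 0, 0, 0.034, -0.016, 0, 0],
    [0, 0, 0, 0.034, -0.016, 0, 0],
    [0, 0, 0, 0.034, -0.0165, 0, 0],
    [0, 0, 0, 0.034, -0.016, 0, 0],
    [0, 0, 0, 0.025, -0.0125, 0, 0],
    [0, 0, 0, 0.015, -0.0075, 0, 0],
  ],
)

```text
time: 17.48
tool_pos: [0.539, -0.0052, 0.1993]
tcp_rot: [-2.811, -1.4, 0.001]
wrist_force: [-0.3, -0.3, -0.4]
width: 0.112
grip_force: 80.1
```

Emit:
drive_tool(
  rows=[
    [0, 0, 0, 0, 0, 0.015, 0],
    [0, 0, 0, 0, 0, 0.015, 0],
    [0, 0, 0, 0, 0, 0, 0],
    [0, 0, 0, 0, 0, 0, 0],
    [0, 0, 0, 0, 0, 0, 0],
  ],
)

```text
time: 17.9
tool_pos: [0.5392, -0.0085, 0.1703]
tcp_rot: [-2.812, -1.399, 0.001]
wrist_force: [0.1, 0.6, 0.1]
width: 0.117
grip_force: 80.1
```

```bash
python3 - <<'E'
from h import *
goto([.5372,-.0069,.128])
p=cam('wrist'); pickle.dump(p,open('w8.pkl','wb'));save(p,'w8.png')
s=status.read_state(); o=s['tool_pos']-[0,0,.0209]
ex=np.array([np.cos(np.radians(53.2)),np.sin(np.radians(53.2)),0])
print('pred flange centre',w2px(p,o+[0,0,.017]))
q=p['color'].astype(float).sum(2)
u,v=w2px(p,o+[0,0,.017]).astype(int)
# bright screws on the dark flange
sub=q[v-70:v+70,u-90:u+90]; a=((sub>330)&(cv2.blur(sub,(25,25))<260)).astype(np.uint8)
n,l,st,c=cv2.connectedComponentsWithStats(a)
for i in range(1,n):
    if 8<st[i,4]<150: print(st[i],c[i]+[u-90,v-70])
for t in (133.5,-46.5):
    A=np.radians(t+53.2);print('pred screw',w2px(p,o+[.0192*np.cos(A),.0192*np.sin(A),.017]))
E
```

```text
at [ 0.5392 -0.0085  0.1703] yaw(tool y) -37.09 q6 0.585 shift mm [ 0.1 -2.6 42.3] t 17.9
pred flange centre [320.52766584 313.35133169]
[65  0  6  5 17] [296.70588235 244.23529412]
[109   1  10  18  88] [343.17045455 253.51136364]
[ 76  13  22   9 107] [315.01869159 260.18691589]
[119  25   8  10  31] [352.90322581 271.93548387]
[116  42   7   4  10] [348.2 286.1]
[109 102   8   9  39] [341.12820513 347.84615385]
[ 78 131  11   9  72] [311.875      378.13888889]
[ 92 131  11   9  73] [328.24657534 378.04109589]
pred screw [292.18888861 337.25274211]
pred screw [350.40888724 288.14899743]
```

Emit:
drive_tool(
  rows=[
    [0, 0, 0, 0, -0.0026, 0.01, 0],
    [0, 0, 0, 0, 0, 0.015, 0],
    [0, 0, 0, 0, 0, 0.012, 0],
    [0, 0, 0, 0, 0, 0, 0],
    [0, 0, 0, 0, 0, 0, 0],
  ],
)

```text
time: 18.37
tool_pos: [0.5362, -0.0069, 0.1322]
tcp_rot: [-2.811, -1.401, 0.003]
wrist_force: [0.1, -0.5, -0.9]
width: 0.119
grip_force: 80.1
```

```bash
python3 - <<'E'
from h import *
goto([.5372,-.0069,.1139])
E
```

```text
at [ 0.5362 -0.0069  0.1322] yaw(tool y) -37.03 q6 0.587 shift mm [ 0.6  0.8 18.3] t 18.37
```

Emit:
drive_tool(
  rows=[
    [0, 0, 0, 0.0005, 0.0007, 0.004, 0],
    [0, 0, 0, 0, 0, 0.003, 0],
    [0, 0, 0, 0, 0, 0.002, 0],
    [0, 0, 0, 0, 0, 0, 0],
    [0, 0, 0, 0, 0, 0, 0],
  ],
)

```text
time: 18.78
tool_pos: [0.5381, -0.0068, 0.1244]
tcp_rot: [2.811, 1.402, 0.0]
wrist_force: [0.8, -0.4, -0.9]
width: 0.117
grip_force: 80.1
```

Emit:
drive_tool(
  rows=[
    [0, 0, 0, -0.0005, 0, 0.003, 0],
    [0, 0, 0, 0, 0, 0.003, 0],
    [0, 0, 0, 0, 0, 0, 0],
    [0, 0, 0, 0, 0, 0, 0],
  ],
)

```text
time: 19.12
tool_pos: [0.5386, -0.0072, 0.119]
tcp_rot: [2.811, 1.401, 0.002]
wrist_force: [0.6, 0.5, 3.3]
width: 0.115
grip_force: 80.8
```

```bash
python3 - <<'E'
from h import *
goto([.5372,-.0069,.1139]); print(status.read_state()['torque'])
E
```

```text
at [ 0.5386 -0.0072  0.119 ] yaw(tool y) -37.0 q6 0.586 shift mm [-0.6 -1.3  5.1] t 19.12
[ 0.03391052 -0.07537461  0.01558505]
```

Emit:
drive_tool(
  rows=[
    [0, 0, 0, -0.0004, -0.0008, 0.002, 0],
    [0, 0, 0, 0, 0, 0.002, 0],
    [0, 0, 0, 0, 0, 0.0015, 0],
    [0, 0, 0, 0, 0, 0, 0],
    [0, 0, 0, 0, 0, 0, 0],
    [0, 0, 0, 0, 0, 0, 0],
  ],
)

```text
time: 19.62
tool_pos: [0.5383, -0.0071, 0.1141]
tcp_rot: [2.81, 1.401, 0.004]
wrist_force: [0.8, -0.3, 6.4]
width: 0.117
grip_force: 81.3
```

```bash
python3 - <<'E'
from h import *
goto([.5372,-.0069,.1139]); print(status.read_state()['torque'])
E
```

```text
at [ 0.5383 -0.0071  0.1141] yaw(tool y) -37.0 q6 0.586 shift mm [-0.5 -1.   0.2] t 19.62
[ 0.00542553 -0.10548176  0.02699786]
```

Emit:
drive_tool(
  rows=[
    [0, 0, 0, 0, 0, 0.001, 0],
    [0, 0, 0, 0, 0, 0.001, 0],
    [0, 0, 0, 0, 0, 0, 0],
    [0, 0, 0, 0, 0, 0, 0],
    [0, 0, 0, 0, 0, 0, 0],
  ],
)

```text
time: 20.03
tool_pos: [0.5384, -0.0072, 0.1138]
tcp_rot: [2.81, 1.401, 0.005]
wrist_force: [-3.6, 0.2, 16.0]
width: 0.112
grip_force: 82.5
```

Emit:
drive_tool(
  rows=[
    [0, 0, 4, -0.0003, -0.0004, 0, 0],
    [0, 0, 5, 0, 0, 0, 0],
    [0, 0, 5, 0, 0, 0, 0],
    [0, 0, 5, 0, 0, 0, 0],
    [0, 0, 5, 0, 0, 0, 0],
    [0, 0, 5, 0, 0, 0, 0],
    [0, 0, 0, 0, 0, 0, 0],
  ],
)

```text
time: 20.62
tool_pos: [0.5388, -0.0071, 0.1138]
tcp_rot: [3.073, 0.647, 0.008]
wrist_force: [-0.5, -0.5, 13.5]
width: 0.115
grip_force: 82.1
```

```bash
python3 - <<'E'
from h import *
goto([.5372,-.0069,.1139]); print(status.read_state()['torque'])
E
```

```text
at [ 0.5388 -0.0071  0.1138] yaw(tool y) -66.21 q6 1.096 shift mm [-1.4 -0.9 -0.1] t 20.62
[-0.02843613  0.07229673 -0.01929018]
```

Turned 29° with the push held. Going on to the stop.

Emit:
drive_tool(
  rows=[
    [0, 0, 6, 0, 0, 0, 0],
    [0, 0, 6, 0, 0, 0, 0],
    [0, 0, 6, 0, 0, 0, 0],
    [0, 0, 6, 0, 0, 0, 0],
    [0, 0, 6, 0, 0, 0, 0],
    [0, 0, 6, 0, 0, 0, 0],
    [0, 0, 5, 0, 0, 0, 0],
    [0, 0, 0, 0, 0, 0, 0],
  ],
)

```text
time: 21.28
tool_pos: [0.5389, -0.007, 0.1138]
tcp_rot: [-3.106, 0.47, -0.008]
wrist_force: [-1.8, 2.1, 14.5]
width: 0.117
grip_force: 82.2
```

```bash
python3 - <<'E'
from h import *
goto([.5372,-.0069,.1139]); print(status.read_state()['torque'])
E
```

```text
at [ 0.5389 -0.007   0.1138] yaw(tool y) -107.2 q6 1.812 shift mm [-1.6  0.4 -0.1] t 21.28
[-0.0103994   0.11673738  0.01557386]
```

Emit:
drive_tool(
  rows=[
    [0, 0, 2.5, 0, 0, 0, 0],
    [0, 0, 2.5, 0, 0, 0, 0],
    [0, 0, 0, 0, 0, 0, 0],
    [0, 0, 0, 0, 0, 0, 0],
  ],
)

```text
time: 21.62
tool_pos: [0.5388, -0.007, 0.1138]
tcp_rot: [-3.083, 0.599, -0.008]
wrist_force: [-0.7, 1.6, 14.3]
width: 0.113
grip_force: 82.1
```

```bash
python3 - <<'E'
from h import *
goto([.5372,-.0069,.1139]); print(status.read_state()['torque'])
E
```

```text
at [ 0.5388 -0.007   0.1138] yaw(tool y) -112.0 q6 1.895 shift mm [-1.5  0.5 -0.1] t 21.62
[ 0.01154986  0.17318035 -0.03840713]
```

Emit:
drive_tool(
  rows=[
    [0, 0, 2, 0, 0, 0, 0],
    [0, 0, 1, 0, 0, 0, 0],
    [0, 0, 0, 0, 0, 0, 0],
    [0, 0, 0, 0, 0, 0, 0],
  ],
)

```text
time: 21.95
tool_pos: [0.5388, -0.0072, 0.1138]
tcp_rot: [-3.067, 0.679, -0.008]
wrist_force: [0.0, -0.0, 14.5]
width: 0.118
grip_force: 82.2
```

```bash
python3 - <<'E'
from h import *
goto([.5372,-.0069,.1139]); print(status.read_state()['torque'],status.read_state()['wrist_force'])
E
```

```text
at [ 0.5388 -0.0072  0.1138] yaw(tool y) -114.98 q6 1.947 shift mm [-1.5  0.4 -0.1] t 21.95
[-0.04855065  0.24434375  0.02839961] [ 3.99973676e-03 -2.01213375e-02  1.45144031e+01]
```

Emit:
drive_tool(
  rows=[
    [0, 0, 1.5, 0, 0, 0, 0],
    [0, 0, 0, 0, 0, 0, 0],
    [0, 0, 0, 0, 0, 0, 0],
  ],
)

```text
time: 22.2
tool_pos: [0.5387, -0.0073, 0.1138]
tcp_rot: [-3.058, 0.719, -0.008]
wrist_force: [-1.6, -1.1, 13.7]
width: 0.121
grip_force: 82.2
```

```bash
python3 - <<'E'
from h import *
goto([.5372,-.0069,.1139]); s=status.read_state();print(s['torque'],s['wrist_force'],s['joint_torque'][5])
p=cam('wrist');pickle.dump(p,open('w9.pkl','wb'));save(p,'w9.png')
# where would the flange screws and the wing be for a cap held square in the hand, against picture
q=p['color'].astype(float).sum(2); c=np.array([.5384,-.007,.110]);u,v=w2px(p,c).astype(int)
M=R.from_rotvec(s['tcp_rot']).as_matrix();yaw=np.degrees(np.arctan2(M[1,1],M[0,1]))
for t in (133.5,-46.5):
    A=np.radians(yaw+90+t);print('pred screw',w2px(p,c+[.0192*np.cos(A),.0192*np.sin(A),0]))
sub=q[v-70:v+70,u-90:u+90]; a=((sub>300)&(cv2.blur(sub,(25,25))<280)).astype(np.uint8)
n,l,st,cc=cv2.connectedComponentsWithStats(a)
for i in range(1,n):
    if 6<st[i,4]<150: print(st[i],cc[i]+[u-90,v-70])
E
```

```text
at [ 0.5387 -0.0073  0.1138] yaw(tool y) -116.45 q6 1.973 shift mm [-1.5  0.3 -0.1] t 22.2
[-0.04056367  0.25503354  0.24605944] [-1.62036277 -1.09949792 13.67278778] 0.2896095346659422
pred screw [290.33505036 338.65029705]
pred screw [348.42822289 290.07564722]
[139   0   6  29  81] [370.11111111 255.51851852]
[140  40   4  25  52] [369.67307692 296.34615385]
[45 43  3  8 10] [274.1 291.1]
[138  83   2   5   8] [366.5 329. ]
[40 99  4  7  9] [269.88888889 346.        ]
[141  98   6  10  11] [370.72727273 346.54545455]
[ 27 109  11   9  21] [260.61904762 357.57142857]
[148 110  11   8  22] [380.13636364 358.        ]
[ 14 117  11   3  19] [246.15789474 362.15789474]
[160 117  11   3  21] [394.0952381 362.0952381]
[ 80 130  12  10  73] [311.54794521 378.19178082]
[ 93 130  12  10  72] [328.5        378.19444444]
```

Emit:
drive_tool(
  rows=[
    [0, 0, 0, 0, 0, 0, 0],
    [0, 0, 0, 0, 0, 0, 0],
    [0, 0, 0, 0, 0, 0, 0],
    [0, 0, 0, 0, 0, 0, 0],
  ],
)

```text
time: 22.58
tool_pos: [0.5387, -0.0073, 0.1138]
tcp_rot: [-3.058, 0.718, -0.008]
wrist_force: [-1.5, 0.1, 13.5]
width: 0.118
grip_force: 82.2
```

```bash
python3 - <<'E'
from h import *
goto([.5372,-.0069,.1139]); s=status.read_state();print(s['torque'],s['wrist_force'])
print(workorder.finish_job())
E
```

```text
at [ 0.5387 -0.0073  0.1138] yaw(tool y) -116.44 q6 1.973 shift mm [-1.5  0.3 -0.1] t 22.58
[-0.07181595  0.20949639  0.26797784] [-1.5233815   0.10460671 13.5394857 ]
the job is handed in; nothing more can be done
None
```

The fresh cell is in the grey logger, and the hand is holding the black bayonet cap pressed home (about 14 N) and turned clockwise to the stop; I handed the job in at 22.6 s, no verdict was returned, and the stop was found by the rise in turning torque, about 4° past my camera estimate.

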